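# Set the loaded test fixture's probe slide to standby

## Task

Two identical board-test fixtures stand on the bench; only one has a module lying in its nest. On that loaded fixture, push the sprung probe slide in by its end plate until the stop pin has dropped behind the tooth on the slide, then let go so that the slide springs back and is left latched against the pin at half travel. Only push: do not touch the pin or lift anything, do not operate the empty fixture, and leave the module and everything else on the bench where it is.

Things in the scene. Friction and masses are not known exactly. Their poses are not given: they have to be found in the camera images.
- loaded_fixture: the fixture with a grey module in its nest, on a fixed aluminium base plate 255 x 130 x 12 mm. Origin on the bench surface under the slide; x runs along the fixture from the push plate to the nest, the way the slide is pushed; z up. Plate from x -95 to +160 mm, nest (shallow black frame) centred at x +122 mm; a bridge with the stop pin crosses over the slide at x -13 to +13 mm, top 93 mm above the bench
- loaded_slide (a joint): slide of the loaded fixture, m: 0 = fully out, grows as it is pushed along the fixture's +x, 0.058 = hard stop. A spring drives it back (4 N at 0, 7 N half-way, 11 N at the end; damped, up to 1 s). Its tooth lifts the sprung stop pin on the way in; past 0.031 the pin drops behind the tooth. Let go from beyond that, it returns only to about 0.030 and stays latched; let go earlier, it returns to 0
- loaded_push_face (a point): centre of the outer face of the aluminium push plate on the free end of the black slide; moves with it. Upright face 96 mm wide, from 14 to 56 mm above the bench (point at 35 mm), facing the fixture's -x; at x -112 mm in the fixture when the slide is at 0. As it goes in, the fingers pass over the base plate, 12 mm above the bench
- loaded_pin: stop pin of the loaded fixture: 8 mm steel, upright in the bridge, black head 20 mm across, its top 120 mm above the bench when down and 10 mm higher when the tooth lifts it. Origin at its lower tip, 53.5 mm above the bench when down. Sprung down, works by itself, not to be touched
- module_center (a point): centre of the grey module, 56 x 74 x 28 mm, lying loose in the nest of the loaded fixture; to be left there
- empty_fixture: the same fixture with an empty nest, to be left alone; size and axes as for the loaded fixture
- empty_slide (a joint): slide of the empty fixture, m: 0 = fully out, grows as it is pushed along the fixture's +x, 0.058 = hard stop. To be left at 0
- multimeter: handheld multimeter, 165 x 80 x 38 mm, lying flat (origin under its middle); to be left alone
- spool: metal spool, 60 mm across, 44 mm tall, standing (origin under its middle); to be left alone
- screwdriver: screwdriver, 190 mm long, lying between the two fixtures (origin under its middle); to be left alone
- wrench: small open-ended wrench, 160 mm long, lying (origin under its middle); to be left alone
- tape: roll of tape, 92 mm across, 19 mm tall, lying (origin under its middle); to be left alone
- partbox: small cardboard box, 70 x 40 x 34 mm, between the far ends of the fixtures (origin under its middle); to be left alone
- jar: lidded jar, 56 mm across, 85 mm tall (origin under its middle); to be left alone

How it is judged (in metres and radians):
On the way:
1. the loaded fixture's slide has been pushed in past the stop pin (value of joint loaded_slide above 0.031 m).
At the end, for the whole second after the job is handed in: The loaded fixture's slide stands still, latched at half travel (joint between 0.027 and 0.032 m) with the stop pin down (within 3 mm); the empty fixture's slide is at 0 (within 4 mm) and the module lies in its nest within 10 mm of where it was (value of joint loaded_slide between 0.027 and 0.032 m and velocity of joint loaded_slide between -0.005 and 0.005 m/s and z of loaded_pin in the frame of loaded_fixture below 0.0565 m and value of joint empty_slide below 0.004 m and distance of module_center from where it was at the start of the episode below 0.01 m); the robot touches nothing.
It fails at once if the stop pin was touched by the robot (contact force between any of the fingers, the arm and loaded_pin above 0.5 N).
It fails at once if the empty fixture's slide was operated (value of joint empty_slide above 0.008 m).
It fails at once if the module was shifted or lifted (distance of module_center from where it was at the start of the episode above 0.015 m).
It fails at once if something else on the bench was moved or lifted (distance of any of multimeter, spool, screwdriver, wrench, tape, partbox, jar from where it was at the start of the episode above 0.025 m).
It also fails if it takes over 32 s, if anything falls off the work surface, if the arm or the gripper's body presses on something with over 40 N, if the wrist force passes 120 N, or if a joint passes its speed limit or range.

## Robot

A 6-joint arm with a two-finger parallel gripper is mounted at the origin on the work surface. World frame = base frame: x ahead of the robot, y to its left, z up, the work surface at z = 0. Lengths are in mm, angles in rad, forces in N, time in s.
With the tool pointing down it reaches from about 325 to 900 mm from the base axis. Payload 6.1 kg.
Tool frame: the origin (TCP) lies between the finger pads; the fingertips stand 22 mm ahead of it and the grasp point (between the pads) lies 3 mm ahead of it (ctrl.tcp_to_tips is the z of the fingertips in the tool frame, in mm); z points along the fingers, y is the line along which they close (so a half turn about z gives the same grasp; the last joint's range is limited). The gripper opens to 87 mm and grips with 3 to 60 N. Pads are 19 mm wide; open, the fingers measure 117 mm over their backs; the gripper's body (75 mm by 190 mm) begins 51 mm behind the grasp point.
Start: joints at [1.039, 0.22, 1.526, -0, 1.395, -0.126], TCP at [246.719, 574.235, 244.538] pointing down, gripper open.
Joint ranges: [-2.98, 2.98], [-0.91, 2.08], [0.09, 2.57], [-1.24, 4.39], [0.2, 2.65], [-2.68, 2.68]. Speed limits (rad/s): [2.57, 2.57, 3.01, 3.14, 3.14, 3.14].

## Interface

Orientations are given as a unit quaternion [x, y, z, w].
In Python, from bench import ctrl gives the robot as it stands. Calls block until the motion is done:
- ctrl.move_to(position, orientation): joint-space move of the TCP to a pose.
- ctrl.move_linear(position, attitude=None, speed=150): straight line of the TCP; attitude=None keeps the orientation; speed is the mean speed in mm/s.
- ctrl.move_joints(angles): joint-space move.
- ctrl.grip(opening, grasp_force=None): finger opening in mm; grasp_force is the grip in N (None keeps the last); returns when the fingers have stopped.
- ctrl.dwell(seconds).
- ctrl.solve_ik(position, orientation): joint angles nearest the present ones, or None.
- ctrl.state(): the state.
- ctrl.capture(name): name is "scene" or "top" or "wrist"; returns a dict with "pixels" (384x512x3 uint8, red, green, blue), "K" (3x3 intrinsics, pixels), "T" (4x4, takes a point from camera to world coordinates). Camera axes: x right, y down, z forward; pixel columns grow to the right and rows downward; lengths in mm; the calibration is good to about 2 mm. A picture is of the moment at which its call begins. There is no depth.
A pose or a line that the arm cannot do raises ctrl.Unreachable and nothing moves.
- ctrl.close_job(): hands the job in; it is judged then, once.
Trained networks look in the newest picture that a camera, given by its name, has taken for a name from the list of things; names that differ only in an ending like _2 or _b are one class to them, and where a whole thing is asked for, a point or a joint stands for the part that bears it (a point fixed in the world has none). Each returns a list of dicts, best first, with "conf" (0 to 1); they miss things now and then, are a little off and sometimes report something else, mostly with a low value. They report only what shows in the picture. A call takes as long as a camera call.
- ctrl.find_in(camera, query): "bbox" ([centre column, centre row, width, height] in pixels, round what is visible of it).
- ctrl.silhouettes(camera, query): "pixels" (384x512 bool, what is visible of it) and "bbox" ([centre column, centre row, width, height] in pixels, round what is visible of it).
- ctrl.mark_of(camera, query): "at" ([row, column] in pixels: a listed point, or the origin of a listed thing).
The state is a dict: "t": time; "q": joint angles; "qd": joint speeds; "effort": joint torques, N m; "position": TCP position; "tcp_rot": TCP orientation; "wrist_force": force on the tool from outside, world axes, zero at the start; "torque": the same for the moment, N m; "opening": finger opening in mm; "gripper_force": force on a finger pad.
Only numpy, scipy, OpenCV 4.12 (cv2) and the standard library are available. Lean on these libraries where they do the work, as an engineer would, in place of code of your own. Each camera call takes 0.05 s, during which the arm holds its last target. There are 200 camera calls.

## Working session

There is one attempt and no reset: what is moved stays moved. The work goes in short steps, each a Python script; the robot and the scene stay as the last script left them, time stands still between calls to the robot, and variables do not carry over. Pictures are saved under pics/ and viewed, at most 10 in all, crops included, and the job is handed in when it is done.

```bash
mkdir -p pics
cat > h.py <<'E'
import numpy as np, cv2
from bench import ctrl
def ray(c,u,v):
    d=c["T"][:3,:3]@np.linalg.solve(np.array(c["K"]),[u,v,1.]); return np.array(c["T"])[:3,3],d
def at_z(c,u,v,z):
    o,d=ray(c,u,v); return o+d*(z-o[2])/d[2]
def proj(c,p):
    T=np.array(c["T"]); q=np.array(c["K"])@(T[:3,:3].T@(np.array(p)-T[:3,3])); return q[:2]/q[2]
def save(c,n): cv2.imwrite(f"pics/{n}.png",cv2.cvtColor(np.array(c["pixels"]),cv2.COLOR_RGB2BGR))
E
python3 - <<'E'
from h import *
np.set_printoptions(precision=1,suppress=True)
Z={"loaded_fixture":0,"empty_fixture":0,"loaded_push_face":35,"loaded_pin":53.5,"module_center":None,"multimeter":0,"spool":0,"screwdriver":0,"tape":0,"jar":0,"partbox":0}
for n in ("top","scene"):
    c=ctrl.capture(n); c["T"]=np.array(c["T"]); save(c,n+"0"); print(n,c["T"][:3,3])
    for k,z in Z.items():
        z=30 if z is None else z
        for m in ctrl.mark_of(n,k)[:3]:
            print(k,round(m["conf"],2),np.array(m["at"]),at_z(c,m["at"][1],m["at"][0],z))
E
```

```text
top [ 394.4  -25.8 1424.1]
loaded_fixture 0.76 [196.8 173.2] [568.7 235.1   0. ]
loaded_push_face 0.67 [229.3 167.7] [464.1 245.4  35. ]
loaded_push_face 0.27 [247.3 252.5] [404.1 -14.3  35. ]
module_center 0.97 [151.7 180. ] [707.7 208.5  30. ]
multimeter 0.79 [209.4 391.4] [ 515.1 -456.3    0. ]
spool 0.55 [248.9 254.5] [399.2 -20.2   0. ]
screwdriver 0.74 [213.  393.9] [ 503.5 -463.6    0. ]
screwdriver 0.68 [189.4 245.6] [588.    4.5   0. ]
screwdriver 0.44 [226.3 167.9] [475.3 251.6   0. ]
tape 0.81 [266.6 331.5] [ 339.6 -259.6    0. ]
jar 0.96 [230.2 106.7] [466.8 444.4   0. ]
partbox 0.71 [139.7 248.1] [749.7  -6.2   0. ]
partbox 0.46 [266.  169.2] [351.3 247.1   0. ]
scene [1361.5 -282.4  687.6]
loaded_fixture 0.63 [197.9 347.1] [577.3 234.    0. ]
empty_fixture 0.55 [223.9 189.5] [ 567.4 -216.3    0. ]
loaded_push_face 0.64 [163.2 335.6] [448.9 254.7  35. ]
loaded_pin 0.43 [184.1 348.6] [582.5 227.   53.5]
module_center 0.58 [216.  364.4] [693.3 219.2  30. ]
multimeter 0.98 [228.6  99.8] [ 523.6 -439.3    0. ]
spool 0.64 [181.7 249.2] [425.3 -14.1   0. ]
screwdriver 0.57 [213.5 274.2] [587.   10.4   0. ]
tape 0.62 [181.5 157.2] [ 351.1 -278.8    0. ]
jar 0.73 [224.3 190.1] [ 569.4 -215.1    0. ]
jar 0.69 [166.3 399.2] [471.2 473.5   0. ]
partbox 0.58 [260.  288.3] [758.6 -12.5   0. ]
```

View pics/top0.png

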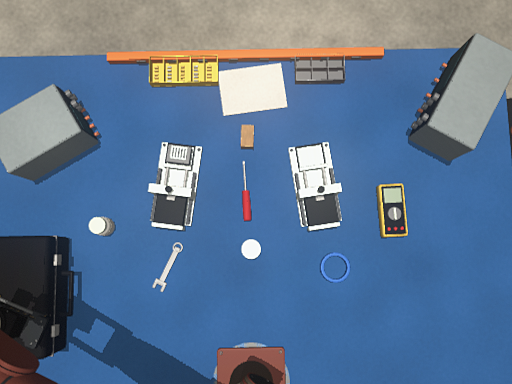

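View pics/scene0.png

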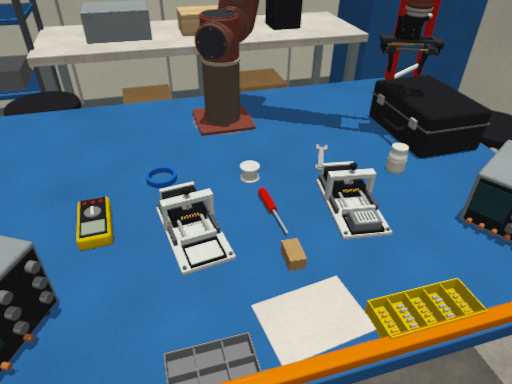

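Top view: the loaded fixture is the left one, with its module at (180,152), bridge bar at row 188 and push plate end at about (168,228). The wrench lies just in front of it at (168,266). Scene view agrees. Next, a close look with the wrist camera.

Run:
```python
from h import *
from scipy.spatial.transform import Rotation as R
np.set_printoptions(precision=3,suppress=True)
s=ctrl.state(); print(s["tcp_rot"],R.from_quat(s["tcp_rot"]).as_matrix())
yaw=-0.13
for off in (0,np.pi):
    q=(R.from_euler('z',yaw+off)*R.from_euler('x',np.pi)).as_quat()
    print(off,ctrl.solve_ik([440,245,330],q), ctrl.solve_ik([440,245,45],q))
q=(R.from_euler('z',yaw)*R.from_euler('x',np.pi)).as_quat()
ctrl.move_to([440,245,330],q)
c=ctrl.capture("wrist"); save(c,"w1"); c["T"]=np.array(c["T"]); print(c["T"],c["K"])
for k,z in {"loaded_push_face":35,"loaded_pin":53.5,"module_center":30,"loaded_fixture":0}.items():
    for m in ctrl.mark_of("wrist",k)[:2]: print(k,m["conf"],m["at"],at_z(c,m["at"][1],m["at"][0],z))
```

```text
[ 0.202  0.979 -0.     0.   ] [[-0.919  0.395  0.   ]
 [ 0.395  0.919 -0.   ]
 [-0.    -0.    -1.   ]]
0 [ 0.351 -0.118  1.719 -0.     1.54   2.052] [ 0.351  0.179  1.987 -0.     0.976  2.052]
3.141592653589793 [ 0.351 -0.118  1.719  0.     1.54  -1.089] [ 0.351  0.179  1.987  0.     0.976 -1.089]
[[ -0.128  -0.948  -0.292 519.527]
 [ -0.992   0.122   0.037 234.165]
 [  0.001   0.294  -0.956 470.849]
 [  0.      0.      0.      1.   ]] [[267.63    0.    251.05 ]
 [  0.    267.63  189.893]
 [  0.      0.      1.   ]]
loaded_push_face 0.6 [143.2, 246.4] [465.914 248.199  35.   ]
loaded_push_face 0.46 [68.3, 249.1] [575.596 229.435  35.   ]
loaded_pin 0.6 [59.4, 246.7] [585.144 231.508  53.5  ]
loaded_fixture 0.87 [68.4, 250.2] [579.725 227.312   0.   ]
```

View pics/w1.png

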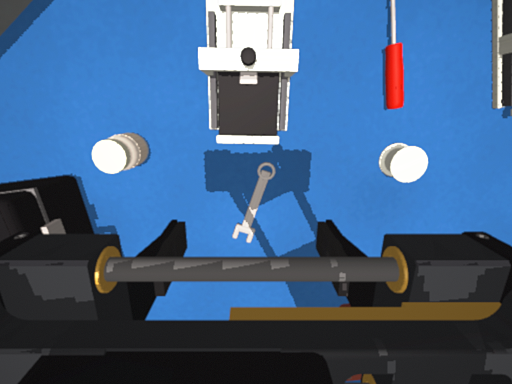

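The wrist view shows the push plate's top edge at about (217..280, 143), the pin head at (248,56), and the bridge front edge at row 71. The wrench is at (265,170)-(243,235). The slide path is free.

Run:
```python
from h import *
np.set_printoptions(precision=1,suppress=True)
c=ctrl.capture("wrist"); c["T"]=np.array(c["T"])
g=cv2.cvtColor(np.array(c["pixels"]),cv2.COLOR_RGB2GRAY).astype(int)
for u in (225,235,248,262,272): print(u,g[128:150,u])
a=[at_z(c,u,143.5,56) for u in (217,280)]; b=[at_z(c,u,v,93) for u,v in((198,70.5),(298.5,71))]
pin=at_z(c,248.5,56,120)
for p in (a,b): d=p[0]-p[1]; print(p,np.linalg.norm(d),np.arctan2(-d[0],d[1]))
A=sum(a)/2; B=sum(b)/2; d=B-A; print(A,B,pin,np.hypot(*d[:2]),np.arctan2(d[1],d[0]),np.arctan2(*(pin-A)[[1,0]]))
```

```text
225 [ 66  67  67  66  65  57  81 245 255 255 255 255 255 255 255 225 122 114
 120 122 123  96]
235 [ 66  67  66  65  65  59  60 200 255 255 255 255 255 255 255 236 124 114
 118 120 120 120]
248 [ 65  65  66  66  65  62  44 127 255 255 255 255 255 255 255 244 125 113
 119 120 120 120]
262 [ 65  66  65  64  65  62  43 106 255 255 255 255 255 255 255 254 143 113
 118 119 120 119]
272 [ 64  63  63  63  63  61  49  94 254 255 255 255 255 255 255 254 176 106
  98  85  73  71]
[array([473.8, 292.4,  56. ]), array([461.4, 196.2,  56. ])] 96.98364701303531 -0.12854913369522236
[array([574. , 296.1,  93. ]), array([556.7, 166.7,  93. ])] 130.5537891617131 -0.1328240040349095
[467.6 244.3  56. ] [565.3 231.4  93. ] [578.  229.2 120. ] 98.57871465717277 -0.13109483580837267 -0.1356590819497491
```

Both widths (97 against 96, 130.6 against 130) and the face-to-bridge distance (98.6 against 99) check out. I'll turn the tool half round so the wrist camera stays away from the pin, then push.

```bash
cat > push.py <<'E'
from h import *
from scipy.spatial.transform import Rotation as R
yaw=-0.134; u=np.array([np.cos(yaw),np.sin(yaw),0]); F=np.array([467.6,244.3,0])
q=(R.from_euler('z',yaw+np.pi)*R.from_euler('x',np.pi)).as_quat()
P=lambda s,z: F+s*u+[0,0,z]      # s: TCP relative to push face at slide 0
fx=lambda: float(np.dot(ctrl.state()["wrist_force"],u))
E
python3 - <<'E'
from push import *
ctrl.grip(0)
ctrl.move_to(P(-45,250),q); ctrl.move_linear(P(-45,46))
f0=fx(); print("f0",f0,ctrl.state()["t"])
s=-25; ctrl.move_linear(P(s,46),speed=60)
while s<5 and abs(fx()-f0)<2.5:
    s+=2; ctrl.move_linear(P(s,46),speed=40)
print("contact s",s,fx()-f0)
if s<5:
    for k in (15,30,43):
        ctrl.move_linear(P(s+k,46),speed=50); st=ctrl.state()
        print(k,fx()-f0,np.dot(np.array(st["position"])-F,u),st["wrist_force"])
c=ctrl.capture("scene"); save(c,"s1"); print(ctrl.state()["t"])
im=cv2.resize(cv2.imread("pics/s1.png")[120:260,280:440],None,fx=4,fy=4,interpolation=cv2.INTER_CUBIC); cv2.imwrite("pics/s1c.png",im)
E
```

```text
f0 -0.3511632658957523 9.0417
contact s -9 -3.7397365858476537
15 -4.57118444415506 5.107296084889239 [-4.81591242  1.11982507  3.60549369]
30 -5.640702963652438 19.642708629865435 [-6.15015115 -0.7720954   3.33988603]
43 -8.17972526216551 32.09805811865823 [-8.59304576  0.11134606  4.84338438]
12.8833
```

View pics/s1c.png

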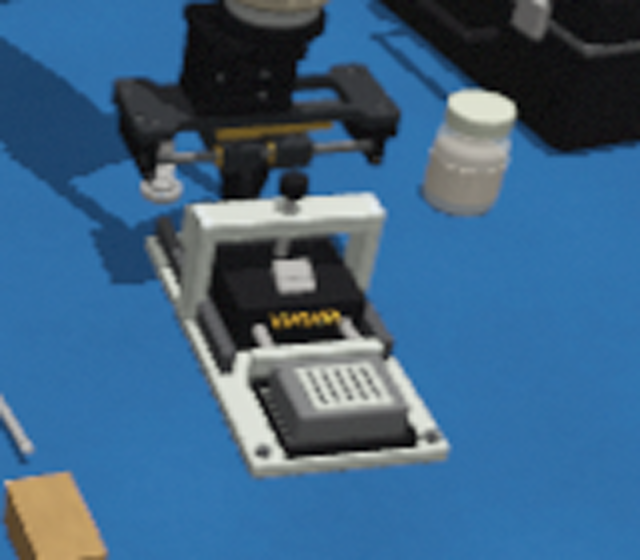

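The crop shows the tooth (293,275) past the pin, with the pin head down at (293,188) and the module still seated. I'll back off and check.

Run:
```python
from push import *
for s in (20,8,-20,-60): ctrl.move_linear(P(s,46),speed=60); print(s,fx())
ctrl.move_linear(P(-60,250),speed=200)
q2=(R.from_euler('z',yaw)*R.from_euler('x',np.pi)).as_quat()
ctrl.dwell(0.3)
c=ctrl.capture("scene"); save(c,"s2"); c2=ctrl.capture("top"); save(c2,"t2"); print(ctrl.state()["t"])
a=cv2.imread("pics/s2.png")[120:260,280:440]; b=cv2.imread("pics/t2.png")[130:250,120:220]; b0=cv2.imread("pics/top0.png")[130:250,120:220]
z=lambda i,f:cv2.resize(i,f,interpolation=cv2.INTER_CUBIC)
cv2.imwrite("pics/c2.png",np.hstack([z(a,(400,350)),z(b,(292,350))]))
```

```text
20 -3.803741473526703
8 -0.21366388192657074
-20 -0.34441255560860196
-60 -0.32197217188495625
16.6167
```

View pics/c2.png

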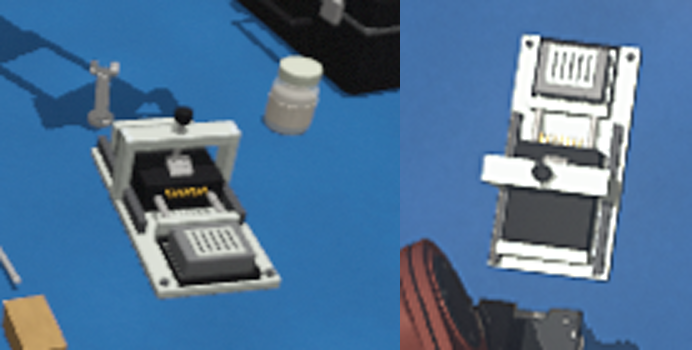

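The slide is held at half travel: contact force vanished once I backed past about 30 mm, and the push plate sits inside the base plate's edge. The pin is down and the module is in place. I'm handing in.

```bash
python3 -c "
from bench import ctrl
print(ctrl.close_job())"
```

```text
the job is handed in; nothing more can be done
None
```

I pushed the loaded fixture's slide in by about 40 mm and let go. It now sits latched against the stop pin at half travel, and the job is handed in; no verdict was returned, so this rests on the force readings and the final pictures.

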